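# Free the board: hold-down cover off, locating pin drawn and held

### The job

Help me get the board out of this soldering carrier: lift the grey hold-down cover straight off it by its black handle and stand it, right way up, in the middle of the rubber mat. Then draw the steel locating pin straight up by its knob about 25 mm, in line with its bore and not forced against its side, so that its nose is clear of the board but its shank is still in the guide block, and finish holding it there, gripped, so that I can slide the board out. The carrier stays down flat where it is, the cover is not dropped, and everything else on the bench is left alone.

Things in the scene. Friction and masses are not known exactly. Their poses are not given: they have to be found in the camera images.
- carrier: white plastic board carrier, 220 x 180 mm, rails 60 mm high, 1.6 kg, standing loose on the bench. Origin: centre of its flat underside; x along the rails (220 mm) towards the closed end with the guide block; z up. The board lies level in grooves, its upper face 26 mm above the underside
- guide_top (a point): on the carrier: mouth of the upright bore in the top face of the aluminium guide block, at carrier x +76, y +35, height 84 mm. Block 36 x 44 mm, from height 34 to 84 mm, bore 1 mm wider than the pin's shank; behind it a foot 16 x 44 mm of the same height
- board: tan printed board 186 x 133 x 2.4 mm with components, loose in the carrier's grooves; origin: centre of its underside, x and y along the carrier's. The pin's nose passes through a hole near its corner
- cover: grey hold-down cover nested between the lips of the rails (about 2.5 mm play): open frame 145 x 145 mm, 6 mm thick, on four steel press posts 24 mm long (at x +-60, y +-56 mm) that point down. Origin: centre, level with the posts' lower ends, 28 mm above the carrier's underside when nested; x along the handle, z up. 0.25 to 0.4 kg, balanced under the handle. Stands on its posts
- cover_handle (a point): middle of the black handle bar of the cover, 69 mm above the cover's origin. The bar runs 104 mm along the cover's x axis, is 12 mm wide and 12 mm high, with 33 mm free under it and nothing beside it; its stems stand at x +-45 mm
- pin: steel locating pin, 110 mm long, about 0.18 kg, loose and upright in the guide block. Origin: lower end of its nose; z up its axis. Nose 6 mm thick, 20 long; shank 12 thick, 49 long; collar 18 thick, 4 high; on top the knob. Seated, the collar rests on the guide block. Drawn 12 mm, the nose leaves the board; drawn 19 mm, it is in the block; drawn 49 mm, the shank is out. Falls back if let go
- pin_knob (a point): centre of the pin's knurled round knob (24 mm thick, 36 mm high), 91.5 mm above the pin's origin, 22 mm above guide_top when seated
- mat: flat black-grey rubber mat 260 x 240 mm, 4 mm thick, fixed on the bench; origin: centre of its underside, x along the 260 mm side
- marker: red marker pen with white cap, lying, 140 mm long, bystander; origin near its middle
- tape_roll: amber tape roll, 80 mm across, 19 mm high, bystander; origin under its centre
- flux_jar: amber jar, 50 mm across, 65 mm high, bystander; origin under its centre
- parts_tray: blue divided tray 120 x 90 x 25 mm with small components, bystander; origin under its centre
- chip_rail: aluminium rail 300 mm long, 16 mm wide, 11 mm high, holding chips, bystander; origin under its centre
- screwdriver: black-handled screwdriver, 170 mm, lying, bystander
- spool: small solder spool, 60 mm across, 40 mm high, bystander; origin under its centre

How it is judged:
By the outcome, as a careful person would: the job done as asked, in the order asked, and still so for the second after the job is handed in, while the arm keeps its last pose, push and grip.
It also fails if it takes over 58 s, if anything falls off the work surface, if the arm or the gripper's body presses on something with over 40 N, if the wrist force passes 120 N, or if a joint passes its speed limit or range.

### The arm

A 6-joint arm with a two-finger parallel gripper is mounted at the origin on the work surface. World frame = base frame: x ahead of the robot, y to its left, z up, the work surface at z = 0. Lengths are in m, angles in degrees, forces in N, time in s.
With the tool pointing down it reaches from about 0.375 to 0.9 m from the base axis. Payload 3.1 kg.
Tool frame: the origin (TCP) lies at the very end of the fingers, on their centre line; the grasp point (between the pads) lies 19 mm behind it (grasp_offset is the distance from the TCP to the grasp point, in m); z points along the fingers, y is the direction in which the jaws open and shut (so a half turn about z gives the same grasp; the last joint's range is limited). The gripper opens to 87 mm and grips with 3 to 60 N. Pads are 19 mm wide; open, the fingers measure 117 mm over their backs; the gripper's body (75 mm by 190 mm) begins 51 mm behind the grasp point.
Start: joints at [-79.842, 30.224, 82.088, -0, 67.689, -10.227], TCP at [0.218, -0.586, 0.223] pointing down, gripper open.
Joint ranges: [-176.69, 176.69], [-43.24, 126.21], [12.49, 139.97], [-82, 262], [0, 151.66], [-163.58, 163.58]. Speed limits (degrees/s): [159.86, 159.86, 180, 180, 180, 180].

### API

Orientations are given as a 3x3 rotation matrix whose columns are the frame's x, y, z axes.
In Python, from rig import * gives the robot as it stands. The module is installed in compiled form; this text tells all that it offers.
- The arm moves only by the tool play_rows, never from a script. Its argument "plan" is a list that holds one entry, the list of rows, each a list of 7 numbers: the shift along the world's x, y, z each as a share of 5 cm, from -1 to 1, then the turn, a rotation vector about the world's x, y, z each as a share of pi rad, from -1 to 1, then the gripper's target within -1 to 1 (fully open at 1, half-way at 0, shut at -1). A call has 1 to 12 rows; each row shifts and turns the commanded pose from where the row before left it; what a row does not reach is not made up. A row lasts 1/10 s, in which the tool goes at most 50 mm and 8.59 degrees, less where a joint would pass 70% of its speed; a pose out of reach is approached as far as the arm can. A call with a number of a shift or a turn outside -1 to 1 is refused whole. A call with a gripper value outside its range is refused whole. The fingers move at their own pace and stop on an object; the grip force is fixed at half the most. Time passes only in rows, so rows that do not move let the fingers close. It gives the time, the measured TCP pose, the force and the opening at its end, in the units of the state.
- read_state(): the state, without advancing time (a new reading comes with each control period).
- capture(name): name is "scene" or "top" or "wrist"; returns the picture (400x640x3 uint8, red, green, blue); there is no depth.
- camera_params(name): a dict with "intrinsics" (3x3 intrinsics, pixels), "R" (3x3) and "t" (3): a world point X has camera coordinates R X + t; the wrist camera has in their place "mount" (4x4, takes a point from camera to tool coordinates, whose origin is the TCP and whose axes are the flange's). Camera axes: x right, y down, z forward; pixel columns grow to the right and rows downward; lengths in m; the calibration is good to about 2 mm. A picture is of the moment at which its call begins: read the wrist's pose just before it. camera_params takes no time and is no camera call.
- hand_in(): hands the job in, once; it reports no verdict.
The state is a dict: "time_s": time; "joint_positions": joint angles; "qvel": joint speeds; "tau": joint torques, N m; "position": TCP position; "tcp_rot": TCP orientation; "force": force on the tool from outside, world axes, zero at the start; "moment": the same for the moment, N m; "opening": opening from 0.0 (shut) to 1.0 (fully open).
Only numpy, scipy, OpenCV 4.12 (cv2) and the standard library are available. Lean on these libraries where they do the work, as an engineer would, in place of code of your own. Each camera call takes 0.05 s, during which the arm holds its last target. There are 200 camera calls.

## Working session

There is one attempt and no reset: what is moved stays moved. The work goes in short steps, Python scripts to look and compute and a tool call to move; the robot and the scene stay as the last step left them, time stands still between calls to the robot, and variables do not carry over. Pictures are saved under pics/ and viewed, about 8 in all and at most 12, crops included, and the job is handed in when it is done.

Besides the shell and the picture viewer there is one more tool, called after "Request:" as name(argument=value, ...) on one line, values as JSON. play_rows: Moves the arm, as the interface text tells. Its arguments: {"type":"object","properties":{"plan":{"type":"array"}},"required":["plan"]}

```bash
mkdir -p pics
cat > h.py <<'E'
from rig import *
import numpy as np, cv2
def ray(name,uv):
    p=camera_params(name); K=np.array(p["intrinsics"]);R=np.array(p["R"]);t=np.array(p["t"])
    d=R.T@np.linalg.solve(K,[uv[0],uv[1],1.]); return -R.T@t,d
def on_plane(name,uv,z):
    o,d=ray(name,uv); return o+d*(z-o[2])/d[2]
def proj(name,X):
    p=camera_params(name); c=np.array(p["R"])@np.array(X)+np.array(p["t"]); q=np.array(p["intrinsics"])@c; return q[:2]/q[2]
def tri(a,b):
    (o1,d1),(o2,d2)=a,b; d1=d1/np.linalg.norm(d1);d2=d2/np.linalg.norm(d2)
    s=np.linalg.lstsq(np.c_[d1,-d2],o2-o1,rcond=None)[0]; p,q=o1+s[0]*d1,o2+s[1]*d2
    return (p+q)/2,np.linalg.norm(p-q)
E
python3 - <<'E'
from h import *
for n in("top","scene"):
    im=capture(n); cv2.imwrite(f"pics/{n}.png",im[:,:,::-1])
    p=camera_params(n); print(n,np.round(-np.array(p["R"]).T@np.array(p["t"]),3),p["intrinsics"])
print(camera_params("wrist")); print(read_state())
E
```

```text
top [0.395 0.009 1.134] [[384.68678139   0.         316.95191786]
 [  0.         384.68678139 196.85724844]
 [  0.           0.           1.        ]]
scene [ 1.393 -0.528  1.363] [[467.5180505    0.         317.29948291]
 [  0.         467.5180505  196.60497968]
 [  0.           0.           1.        ]]
{'intrinsics': array([[339.55732673,   0.        , 323.64590375],
       [  0.        , 339.55732673, 199.57013181],
       [  0.        ,   0.        ,   1.        ]]), 'mount': array([[-5.88444409e-04, -9.58887316e-01, -2.83786486e-01,
         7.76718993e-02],
       [ 9.99999499e-01, -3.34603985e-04, -9.42950461e-04,
         5.88375253e-04],
       [ 8.09227147e-04, -2.83786899e-01,  9.58887032e-01,
        -1.63025841e-01],
       [ 0.00000000e+00,  0.00000000e+00,  0.00000000e+00,
         1.00000000e+00]])}
{'time_s': 0.1, 'joint_positions': array([-7.98418814e+01,  3.02733954e+01,  8.21505382e+01, -2.05962124e-04,
        6.76891883e+01, -1.02270217e+01]), 'qvel': array([-0.02608514, -0.11743158, -0.14333816,  0.08814598,  0.05522943,
        0.07627492]), 'tau': array([-1.65735300e-04, -4.40986705e+01, -1.77150160e+01,  6.35547610e-02,
        5.34051040e-02, -4.98426891e-05]), 'position': array([ 0.21761461, -0.58517457,  0.22166382]), 'tcp_rot': array([[ 9.37371945e-01,  3.48329890e-01, -3.51479803e-04],
       [ 3.48329894e-01, -9.37369996e-01,  1.94281255e-03],
       [ 3.47273061e-04, -1.94356891e-03, -9.99998051e-01]]), 'force': array([-0.08131368, -0.42932773,  0.38578869]), 'moment': array([0.00606646, 0.01340222, 0.02598521]), 'opening': 1.0006047500828705}
```

View pics/top.png

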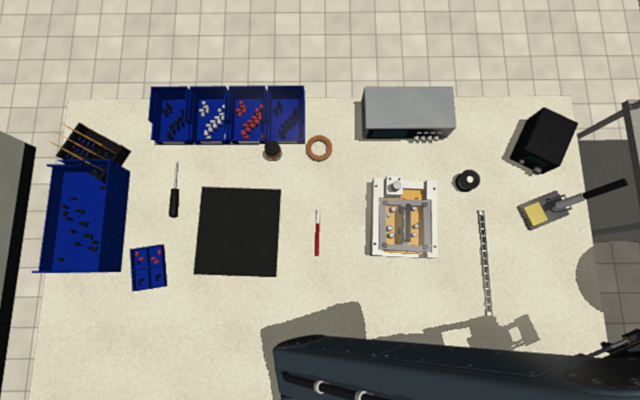

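View pics/scene.png

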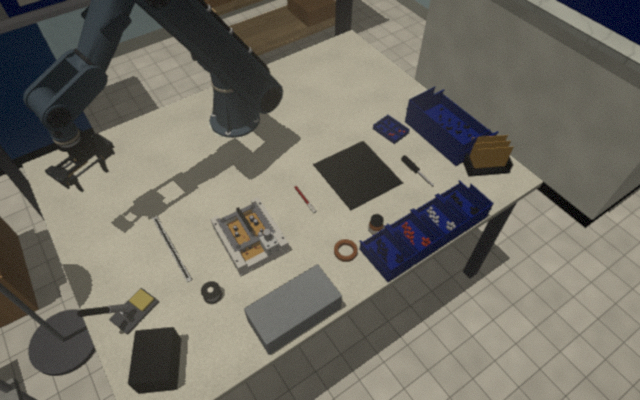

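Run:
```python
from h import *
a=cv2.imread("pics/top.png")[165:270,355:455]; b=cv2.imread("pics/scene.png")[190:280,200:300]
a=cv2.resize(a,(400,420),interpolation=cv2.INTER_CUBIC);b=cv2.resize(b,(400,360),interpolation=cv2.INTER_CUBIC)
c=np.zeros((420,800,3),np.uint8);c[:,:400]=a;c[:360,400:]=b;cv2.imwrite("pics/crop.png",c)
# mat
im=cv2.imread("pics/top.png").max(2)
m=(im<50).astype(np.uint8); m[:180]=0;m[285:]=0;m[:,:185]=0;m[:,290:]=0
m=cv2.morphologyEx(m,cv2.MORPH_OPEN,np.ones((5,5)))
r=cv2.minAreaRect(cv2.findContours(m,0,2)[0][0]);print(r)
box=cv2.boxPoints(r);P=np.array([on_plane("top",q,.004) for q in box]);print(P.round(4),P.mean(0));print(np.linalg.norm(P-np.roll(P,1,0),axis=1))
for q in [(404,218),(394,184),(388,181)]: print(on_plane("top",q,.1))
```

```text
((237.02169799804688, 231.5009307861328), (81.31449127197266, 86.57038879394531), 2.4895527362823486)
[[0.4016 0.3651 0.004 ]
 [0.6575 0.3682 0.004 ]
 [0.6449 0.123  0.004 ]
 [0.3901 0.1305 0.004 ]] [0.52349979 0.24669669 0.004     ]
[0.23480624 0.25592575 0.24553585 0.25485924]
[ 0.54362002 -0.22518101  0.1       ]
[ 0.63842859 -0.20244531  0.1       ]
[ 0.6470584  -0.18626514  0.1       ]
```

View pics/crop.png

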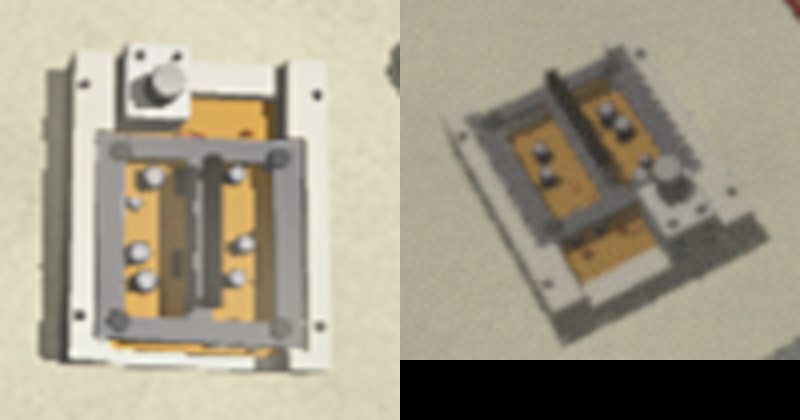

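Run:
```python
from h import *
E=[]
for a,b in [((408.2,204),(251.7,231.5)),((408,241.7),(238,208)),((398.2,184),(266.5,231))]:
    p=on_plane("top",a,.103 if len(E)<2 else .124); E.append(p)
    print(p.round(4),on_plane("scene",b,.103).round(4),tri(ray("top",a),ray("scene",b)))
# carrier long rail outer edges lines
d=E[0]-E[1];print(np.linalg.norm(d),np.degrees(np.arctan2(d[1],d[0])),(E[0]+E[1])/2)
for q in [(78,50),(328,62),(330,372),(70,360)]: print(on_plane("top",(355+q[0]/4,165+q[1]/4),.06).round(4))
```

```text
[ 0.5816 -0.2379  0.103 ] [ 0.5912 -0.2389  0.103 ] (array([ 0.58416079, -0.23841095,  0.09363143]), np.float64(0.003872064983515109))
[ 0.4793 -0.2319  0.103 ] [ 0.4838 -0.2306  0.103 ] (array([ 0.48038545, -0.23117119,  0.0997486 ]), np.float64(0.0033703126150425346))
[ 0.6327 -0.2089  0.124 ] [ 0.6164 -0.1987  0.103 ] (array([ 0.63201435, -0.20663025,  0.12933605]), np.float64(0.002431467451028669))
0.10242297062431924 -3.3477539130225327 [ 0.53042591 -0.23490178  0.103     ]
[ 0.6674 -0.1554  0.06  ]
[ 0.6573 -0.3344  0.06  ]
[ 0.4375 -0.3208  0.06  ]
[ 0.4469 -0.142   0.06  ]
```

Request:
play_rows(plan=[[[0.52,0.583,0,0,0,-0.011,1],[0.52,0.583,0,0,0,-0.011,1],[0.52,0.583,0,0,0,-0.011,1],[0.52,0.583,0,0,0,-0.011,1],[0.52,0.583,0,0,0,-0.011,1],[0.52,0.583,0,0,0,-0.011,1],[0.52,0.583,0,0,0,-0.011,1],[0.52,0.583,0,0,0,-0.011,1],[0.52,0.583,0,0,0,-0.011,1],[0.52,0.583,0,0,0,-0.011,1],[0.52,0.583,0,0,0,-0.011,1],[0.52,0.583,0,0,0,-0.011,1]]])

```text
time_s: 1.3
position: [0.5304, -0.2345, 0.2222]
tcp_rot: [[0.998, -0.06, -0.001], [-0.06, -0.998, 0.0], [-0.001, -0.0, -1.0]]
force: [0.3, -0.9, 0.5]
opening: 0.998
```

Request:
play_rows(plan=[[[0,0,0,0,0,0,1],[0,0,0,0,0,0,1],[0,0,0,0,0,0,1]]])

```text
time_s: 1.6
position: [0.529, -0.2366, 0.2222]
tcp_rot: [[0.998, -0.059, -0.001], [-0.059, -0.998, 0.0], [-0.001, 0.0, -1.0]]
force: [0.0, -0.9, -0.2]
opening: 0.999
```

```bash
cat >> h.py <<'E'
def wsave(fn):
    s=read_state(); im=capture("wrist"); cv2.imwrite(fn,im[:,:,::-1]); np.savez("w.npz",p=s["position"],R=s["tcp_rot"]); return s
def wray(uv):
    w=np.load("w.npz"); p=camera_params("wrist"); M=np.array(p["mount"]); K=np.array(p["intrinsics"])
    return w["p"]+w["R"]@M[:3,3], w["R"]@M[:3,:3]@np.linalg.solve(K,[uv[0],uv[1],1.])
def wplane(uv,z):
    o,d=wray(uv); return o+d*(z-o[2])/d[2]
E
python3 - <<'E'
from h import *
s=wsave("pics/w1.png");print(s["time_s"],s["position"],s["tcp_rot"].round(4),s["force"])
E
```

```text
1.6 [ 0.52900341 -0.23656485  0.22222355] [[ 9.982e-01 -5.920e-02 -1.000e-03]
 [-5.920e-02 -9.982e-01  1.000e-04]
 [-1.000e-03  0.000e+00 -1.000e+00]] [ 0.01334249 -0.93406561 -0.23919674]
```

View pics/w1.png

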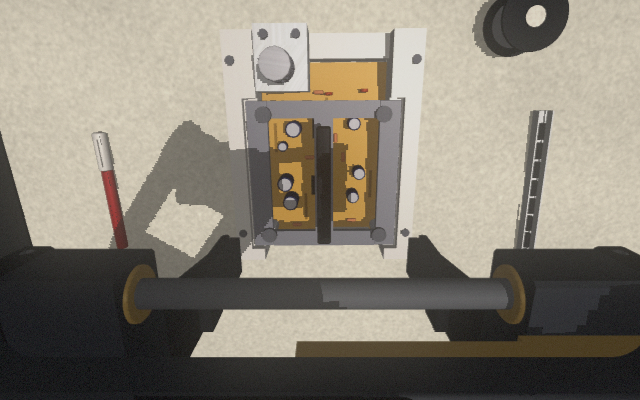

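Run:
```python
from h import *
P=np.array([wplane(q,.060) for q in [(263,114),(383,113),(378,234),(269,234)]]);print(P.round(4),P.mean(0))
print(np.linalg.norm(P-np.roll(P,1,0),axis=1))
d=P[0]+P[1]-P[2]-P[3];print("yaw",np.degrees(np.arctan2(d[1],d[0])))
a,b=wplane((323.5,126),.103),wplane((324,243.5),.103);d=a-b
print(a,b,np.linalg.norm(d),np.degrees(np.arctan2(d[1],d[0])),(a+b)/2)
print("knob",wplane((275,64),.124),wplane((258,64),.124),wplane((295,64),.124))
```

```text
[[ 0.5966 -0.1845  0.06  ]
 [ 0.5908 -0.2959  0.06  ]
 [ 0.4701 -0.2895  0.06  ]
 [ 0.4768 -0.1774  0.06  ]] [ 0.53359968 -0.23683952  0.06      ]
[0.11998102 0.11148916 0.12086989 0.11228299]
yaw -3.2021691401243277
[ 0.58557842 -0.24024002  0.103     ] [ 0.48190179 -0.23447046  0.103     ] 0.10383703859725817 -3.1851992921680523 [ 0.53374011 -0.23735524  0.103     ]
knob [ 0.63275593 -0.20823536  0.124     ] [ 0.63348531 -0.1960621   0.124     ] [ 0.63189786 -0.22255629  0.124     ]
```

Request:
play_rows(plan=[[[0.09,0,-0.48,0,0,0.001,0.3],[0,0,-0.48,0,0,0,0],[0,0,-0.48,0,0,0,0],[0,0,-0.48,0,0,0,0],[0,0,-0.48,0,0,0,0],[0,0,-0.48,0,0,0,0],[0,0,0,0,0,0,0],[0,0,0,0,0,0,0]]])

```text
time_s: 2.45
position: [0.5337, -0.237, 0.0786]
tcp_rot: [[0.998, -0.057, -0.001], [-0.057, -0.998, 0.0], [-0.001, -0.0, -1.0]]
force: [0.3, -0.1, -0.6]
opening: 0.505
```

Request:
play_rows(plan=[[[0,0,0,0,0,0,-1],[0,0,0,0,0,0,-1],[0,0,0,0,0,0,-1],[0,0,0,0,0,0,-1],[0,0,0,0,0,0,-1]]])

```text
time_s: 2.95
position: [0.5345, -0.2367, 0.0791]
tcp_rot: [[0.998, -0.055, 0.001], [-0.055, -0.998, -0.002], [0.001, 0.002, -1.0]]
force: [-1.3, -1.8, -1.8]
opening: 0.133
```

Request:
play_rows(plan=[[[0,0,0.05,0,0,0,-1],[0,0,0.1,0,0,0,-1],[0,0,0.1,0,0,0,-1],[0,0,0.1,0,0,0,-1],[0,0,0.1,0,0,0,-1],[0,0,0.1,0,0,0,-1],[0,0,0.1,0,0,0,-1],[0,0,0.1,0,0,0,-1],[0,0,0.1,0,0,0,-1]]])

```text
time_s: 3.85
position: [0.5341, -0.2357, 0.1215]
tcp_rot: [[0.998, -0.056, -0.0], [-0.056, -0.998, 0.0], [-0.0, -0.0, -1.0]]
force: [0.5, -0.6, -4.6]
opening: 0.138
```

Request:
play_rows(plan=[[[0,0,0.2,0,0,0,-1],[0,0,0.2,0,0,0,-1],[0,0,0.2,0,0,0,-1],[0,0,0.3,0,0,0,-1],[0,0,0.3,0,0,0,-1],[0,0,0.2,0,0,0,-1],[0,0,0.1,0,0,0,-1],[0,0,0,0,0,0,-1]]])

```text
time_s: 4.65
position: [0.5346, -0.2362, 0.1969]
tcp_rot: [[0.998, -0.056, 0.001], [-0.056, -0.998, -0.001], [0.001, 0.001, -1.0]]
force: [-0.3, 0.4, -3.7]
opening: 0.133
```

Run:
```python
from h import *
a=capture("scene")[:,:,::-1][150:290,170:310]; cv2.imwrite("pics/lift.png",cv2.resize(a,(560,560),interpolation=cv2.INTER_CUBIC)); print(read_state()["force"],read_state()["moment"])
```

```text
[ 0.00955343  0.67745123 -3.66665622] [ 0.02537454 -0.00490154  0.00449587]
```

View pics/lift.png

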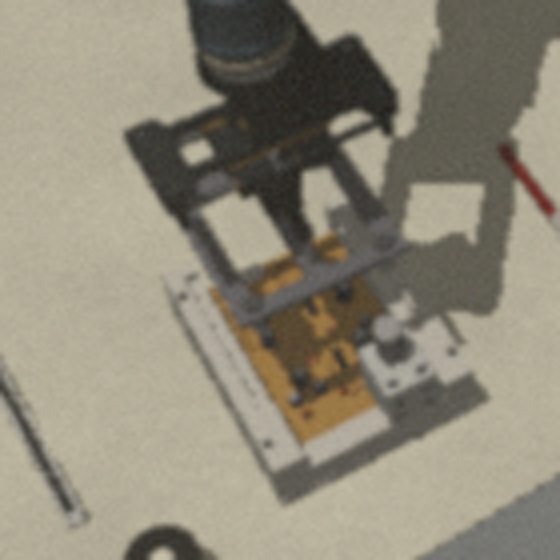

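Request:
play_rows(plan=[[[0,0.2,0,0,0,0,-1],[0,0.4,0,0,0,0,-1],[0,0.6,0,0,0,0,-1],[0,0.6,0,0,0,0,-1],[0,0.6,0,0,0,0,-1],[0,0.6,0,0,0,0,-1],[0,0.6,0,0,0,0,-1],[0,0.6,0,0,0,0,-1],[0,0.6,0,0,0,0,-1],[0,0.6,0,0,0,0,-1],[0,0.6,0,0,0,0,-1],[0,0.6,0,0,0,0,-1]]])

```text
time_s: 5.9
position: [0.5325, 0.0968, 0.1955]
tcp_rot: [[0.998, -0.055, -0.002], [-0.055, -0.998, 0.001], [-0.002, -0.001, -1.0]]
force: [-0.1, -0.3, -3.2]
opening: 0.134
```

Request:
play_rows(plan=[[[-0.03,0.6,0,0,0,0,-1],[-0.03,0.6,0,0,0,0,-1],[-0.03,0.6,0,0,0,0,-1],[-0.03,0.6,0,0,0,0,-1],[-0.03,0.4,0,0,0,0,-1],[-0.03,0.2,0,0,0,0,-1],[0,0.1,0,0,0,0,-1],[0,0,0,0,0,0,-1],[0,0,0,0,0,0,-1]]])

```text
time_s: 6.8
position: [0.5251, 0.2482, 0.1959]
tcp_rot: [[0.998, -0.056, -0.001], [-0.056, -0.998, -0.001], [-0.0, 0.001, -1.0]]
force: [0.6, -0.5, -3.7]
opening: 0.136
```

Run:
```python
from h import *
for n,(x0,x1,y0,y1) in {"top":(185,290,180,285),"scene":(305,410,135,215)}.items():
    im=cv2.imread(f"pics/{n}.png").max(2); m=np.zeros_like(im); m[y0:y1,x0:x1]=(im[y0:y1,x0:x1]<75)
    m=cv2.morphologyEx(m,cv2.MORPH_OPEN,np.ones((7,7)))
    c=max(cv2.findContours(m,0,2)[0],key=cv2.contourArea); h=cv2.convexHull(c)
    q=cv2.approxPolyN(h,4).reshape(-1,2) if hasattr(cv2,"approxPolyN") else 0
    P=np.array([on_plane(n,u,.004) for u in q]);print(n,q.tolist(),P.round(4).tolist(),np.linalg.norm(P-np.roll(P,1,0),axis=1).round(4))
    a,b,c,d=P[:,:2];s=np.linalg.solve(np.c_[c-a,b-d],b-a);print(a+s[0]*(c-a))
s=wsave("pics/w2.png");print(s["time_s"],s["position"],s["force"],s["opening"])
```

```text
top [[280, 190], [275, 276], [194, 273], [202, 187]] [[0.6449, 0.1216, 0.004], [0.3916, 0.1327, 0.004], [0.4015, 0.3666, 0.004], [0.6558, 0.3569, 0.004]] [0.2356 0.2536 0.234  0.2545]
[0.52302022 0.24425397]
scene [[402, 183], [350, 209], [313, 164], [363, 141]] [[0.6572, 0.355, 0.004], [0.6436, 0.1224, 0.004], [0.3903, 0.1331, 0.004], [0.4019, 0.3683, 0.004]] [0.2556 0.233  0.2535 0.2354]
[0.52388448 0.24419842]
6.8 [0.52505957 0.24824381 0.19590502] [ 0.62411001 -0.51843681 -3.6852628 ] 0.13560530422581035
```

View pics/w2.png

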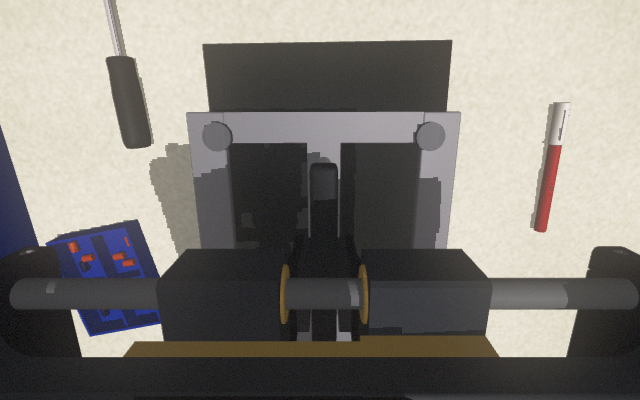

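Request:
play_rows(plan=[[[-0.03,-0.08,-0.2,0,0,0,-1],[0,0,-0.4,0,0,0,-1],[0,0,-0.4,0,0,0,-1],[0,0,-0.4,0,0,0,-1],[0,0,-0.4,0,0,0,-1],[0,0,-0.4,0,0,0,-1],[0,0,-0.3,0,0,0,-1],[0,0,-0.2,0,0,0,-1],[0,0,0,0,0,0,-1],[0,0,0,0,0,0,-1]]])

```text
time_s: 7.85
position: [0.5241, 0.2446, 0.0611]
tcp_rot: [[0.998, -0.056, 0.0], [-0.056, -0.998, 0.0], [0.0, -0.0, -1.0]]
force: [0.9, -1.0, -3.0]
opening: 0.131
```

Request:
play_rows(plan=[[[0,0,-0.03,0,0,0,-1],[0,0,-0.03,0,0,0,-1],[0,0,-0.02,0,0,0,-1],[0,0,0,0,0,0,-1]]])

```text
time_s: 8.25
position: [0.5237, 0.245, 0.0572]
tcp_rot: [[0.998, -0.056, 0.0], [-0.056, -0.998, 0.0], [0.0, -0.0, -1.0]]
force: [0.2, -0.1, -3.3]
opening: 0.131
```

Request:
play_rows(plan=[[[0,0,-0.02,0,0,0,-1],[0,0,-0.02,0,0,0,-1],[0,0,0,0,0,0,-1],[0,0,0,0,0,0,-1]]])

```text
time_s: 8.65
position: [0.5238, 0.245, 0.0551]
tcp_rot: [[0.998, -0.056, 0.0], [-0.056, -0.998, 0.0], [0.0, -0.0, -1.0]]
force: [1.0, -0.3, -3.1]
opening: 0.132
```

Request:
play_rows(plan=[[[0,0,-0.02,0,0,0,-1],[0,0,0,0,0,0,-1],[0,0,0,0,0,0,-1]]])

```text
time_s: 8.95
position: [0.5238, 0.2451, 0.055]
tcp_rot: [[0.998, -0.056, 0.001], [-0.056, -0.998, 0.0], [0.001, -0.0, -1.0]]
force: [-1.8, 0.2, 5.7]
opening: 0.135
```

Request:
play_rows(plan=[[[0,0,0,0,0,0,-0.5],[0,0,0,0,0,0,0],[0,0,0,0,0,0,0],[0,0,0,0,0,0,0],[0,0,0,0,0,0,0]]])

```text
time_s: 9.45
position: [0.5238, 0.245, 0.0539]
tcp_rot: [[0.998, -0.056, -0.0], [-0.056, -0.998, -0.0], [-0.0, 0.0, -1.0]]
force: [-0.1, 0.2, 0.1]
opening: 0.47
```

Request:
play_rows(plan=[[[0,0,0.1,0,0,0,0],[0,0,0.3,0,0,0,0],[0,0,0.6,0,0,0,0],[0,0,0.6,0,0,0,0],[0,0,0.6,0,0,0,0],[0,0,0.6,0,0,0,0],[0,0,0.3,0,0,0,0],[0,0,0,0,0,0,0]]])

```text
time_s: 10.25
position: [0.5255, 0.2455, 0.2121]
tcp_rot: [[0.998, -0.056, 0.006], [-0.056, -0.998, 0.002], [0.006, -0.002, -1.0]]
force: [-0.5, 0.2, 0.6]
opening: 0.499
```

Run:
```python
from h import *
s=wsave("pics/w3.png");print(s["time_s"],s["position"],s["force"],s["moment"],s["opening"])
```

```text
10.25 [0.52549264 0.24548246 0.21213081] [-0.4682657   0.18193255  0.55819907] [ 0.02375823  0.02565657 -0.03291925] 0.4989715272466122
```

View pics/w3.png

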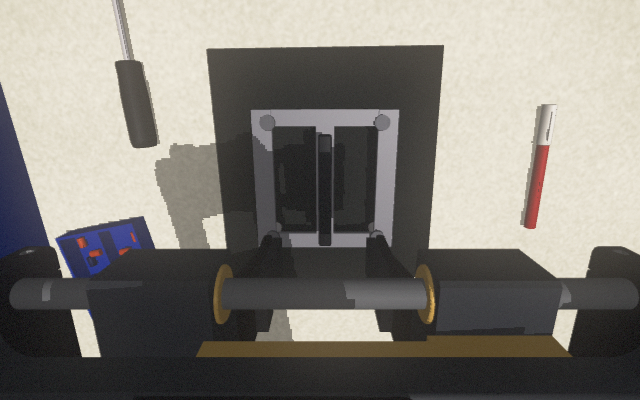

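Request:
play_rows(plan=[[[0.1,-0.35,0,0,0,0,0],[0.18,-0.7,0,0,0,0,0],[0.2,-0.8,0,0,0,0,0],[0.2,-0.85,0,0,0,0,0],[0.2,-0.9,0,0,0,0,0],[0.2,-0.9,0,0,0,0,0],[0.2,-0.9,0,0,0,0,0],[0.2,-0.9,0,0,0,0,0],[0.2,-0.85,0,0,0,0,0],[0.2,-0.8,0,0,0,0,0],[0.18,-0.7,0,0,0,0,0],[0.12,-0.4,0,0,0,0,0]]])

```text
time_s: 11.5
position: [0.6322, -0.2106, 0.2067]
tcp_rot: [[0.998, -0.058, -0.002], [-0.058, -0.998, 0.001], [-0.003, -0.0, -1.0]]
force: [0.3, 0.2, 0.4]
opening: 0.497
```

Request:
play_rows(plan=[[[0,0,0,0,0,0,0],[0,0,0,0,0,0,0],[0,0,0,0,0,0,0],[0,0,0,0,0,0,0]]])

```text
time_s: 11.9
position: [0.6323, -0.2057, 0.2087]
tcp_rot: [[0.999, -0.054, -0.001], [-0.054, -0.999, 0.001], [-0.001, -0.001, -1.0]]
force: [0.4, 0.1, -0.1]
opening: 0.5
```

Run:
```python
from h import *
s=wsave("pics/w4.png");print(s["time_s"],s["position"],s["tcp_rot"].round(4),s["force"],s["moment"],s["opening"])
```

```text
11.9 [ 0.63226377 -0.20568534  0.20873311] [[ 9.985e-01 -5.400e-02 -1.200e-03]
 [-5.400e-02 -9.985e-01  9.000e-04]
 [-1.200e-03 -8.000e-04 -1.000e+00]] [ 0.35644122  0.14558624 -0.0847529 ] [0.03688059 0.07774982 0.04109982] 0.49971069315588873
```

View pics/w4.png

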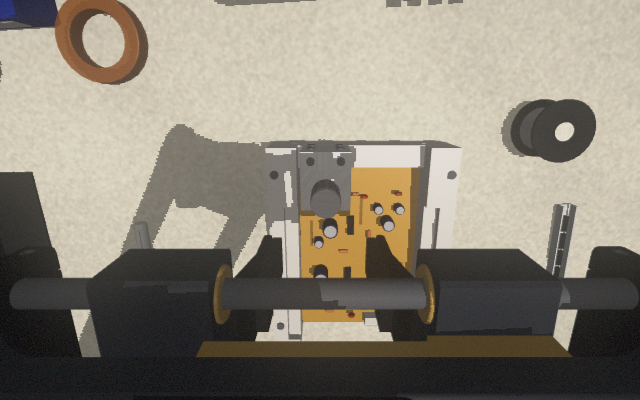

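Run:
```python
from h import *
a=cv2.imread("pics/w4.png")[135:235,255:375]; a=cv2.convertScaleAbs(a,alpha=1.6,beta=0)
cv2.imwrite("pics/c4.png",cv2.resize(a,(720,600),interpolation=cv2.INTER_CUBIC))
```

```text
(no output)
```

View pics/c4.png

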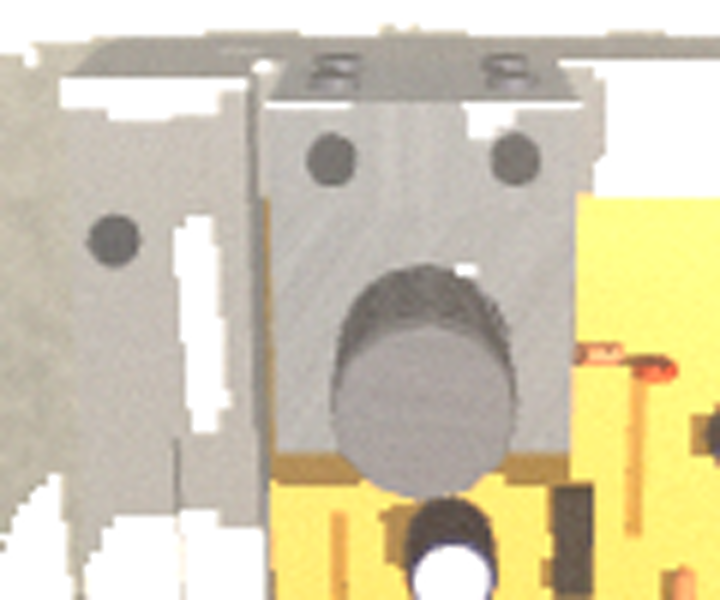

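Run:
```python
from h import *
f=lambda u,v:(255+u/6-.4,135+v/6-.4)
for u,v in [(423,410),(331,410),(515,410)]: print("knob",wplane(f(u,v),.124).round(4))
P=np.array([wplane(f(*q),.084) for q in [(266,103),(583,104),(570,453),(273,452)]]);print(P.round(4),np.linalg.norm(P-np.roll(P,1,0),axis=1).round(4))
e=(P[2]+P[3])/2; d=(P[0]+P[1])/2-e; print(e+d/np.linalg.norm(d)*.018, np.degrees(np.arctan2(d[1],d[0])))
print(read_state()["position"])
```

```text
knob [ 0.6339 -0.2072  0.124 ]
knob [ 0.6346 -0.1956  0.124 ]
knob [ 0.6333 -0.2189  0.124 ]
[[ 0.6682 -0.1869  0.084 ]
 [ 0.6656 -0.2317  0.084 ]
 [ 0.6137 -0.2282  0.084 ]
 [ 0.6163 -0.1841  0.084 ]] [0.052  0.0448 0.052  0.0442]
[ 0.63297313 -0.20722907  0.084     ] -3.5364343350638414
[ 0.63245593 -0.20591238  0.20900487]
```

Request:
play_rows(plan=[[[0.02,-0.03,-0.2,0,0,0,0],[0,0,-0.4,0,0,0,0],[0,0,-0.4,0,0,0,0],[0,0,-0.4,0,0,0,0],[0,0,-0.4,0,0,0,0],[0,0,-0.35,0,0,0,0],[0,0,-0.2,0,0,0,0],[0,0,0,0,0,0,0],[0,0,0,0,0,0,0],[0,0,0,0,0,0,0]]])

```text
time_s: 12.95
position: [0.6346, -0.2093, 0.0927]
tcp_rot: [[0.998, -0.056, 0.002], [-0.056, -0.998, -0.001], [0.002, 0.001, -1.0]]
force: [1.1, -0.4, -0.3]
opening: 0.496
```

Request:
play_rows(plan=[[[0,0,0,0,0,0,0],[0,0,0,0,0,0,0],[0,0,0,0,0,0,0],[0,0,0,0,0,0,0]]])

```text
time_s: 13.35
position: [0.6338, -0.2091, 0.0918]
tcp_rot: [[0.998, -0.056, 0.0], [-0.056, -0.998, -0.0], [0.0, 0.0, -1.0]]
force: [-0.1, -0.0, -0.3]
opening: 0.498
```

Run:
```python
from h import *
for i in range(4):
    if i: capture("top")
    s=read_state();print(s["position"].round(4),s["force"].round(1),s["moment"].round(3))
```

```text
[ 0.6338 -0.2091  0.0918] [-0.1 -0.  -0.3] [ 0.036  0.041 -0.046]
[ 0.6338 -0.209   0.0917] [-0.1 -0.3 -0.2] [-0.001  0.021  0.009]
[ 0.6337 -0.2091  0.0916] [-0.   0.1 -0.2] [ 0.105  0.008 -0.002]
[ 0.6337 -0.2091  0.0916] [0.8 0.2 1.2] [ 0.022 -0.     0.017]
```

Request:
play_rows(plan=[[[0,0.035,0,0,0,0,-0.2],[0,0,0,0,0,0,-0.35],[0,0,0,0,0,0,-1],[0,0,0,0,0,0,-1],[0,0,0,0,0,0,-1],[0,0,0,0,0,0,-1],[0,0,0,0,0,0,-1]]])

```text
time_s: 14.2
position: [0.6337, -0.2072, 0.0915]
tcp_rot: [[0.998, -0.056, 0.0], [-0.056, -0.998, 0.0], [-0.0, -0.0, -1.0]]
force: [-0.3, 0.3, -0.3]
opening: 0.262
```

```bash
cat > r.py <<'E'
from h import *
F=[]
for i in range(6):
    s=read_state();F.append(np.r_[s["position"]*1000,s["force"],s["moment"]*10,s["opening"]*87]);capture("top")
print(np.mean(F,0).round(2)); print(s["tcp_rot"].round(4)[:,2],s["time_s"])
E
python3 r.py
```

```text
[ 6.3374e+02 -2.0719e+02  9.1520e+01 -2.7000e-01  7.3000e-01  2.0000e-02
  1.4300e+00  3.0000e-02 -2.0000e-02  2.3130e+01]
[-1.e-04  2.e-04 -1.e+00] 14.45
```

Request:
play_rows(plan=[[[0,0,0.02,0,0,0,-1],[0,0,0.04,0,0,0,-1],[0,0,0.04,0,0,0,-1],[0,0,0,0,0,0,-1],[0,0,0,0,0,0,-1]]])

```text
time_s: 15.0
position: [0.6337, -0.2073, 0.0966]
tcp_rot: [[0.998, -0.056, 0.0], [-0.056, -0.998, -0.0], [0.0, 0.0, -1.0]]
force: [-0.5, -0.5, -1.5]
opening: 0.266
```

```bash
python3 r.py
```

```text
[ 6.3366e+02 -2.0727e+02  9.6500e+01  1.1000e-01 -1.9000e-01 -2.0400e+00
  3.1000e-01  2.0000e-02 -1.9000e-01  2.3240e+01]
[-2.e-04  1.e-04 -1.e+00] 15.25
```

Pin is rising freely (weight 1.8–2 N, no side force). Continue to 25 mm.

Request:
play_rows(plan=[[[0,0,0.04,0,0,0,-1],[0,0,0.05,0,0,0,-1],[0,0,0.05,0,0,0,-1],[0,0,0.05,0,0,0,-1],[0,0,0.05,0,0,0,-1],[0,0,0.05,0,0,0,-1],[0,0,0.05,0,0,0,-1],[0,0,0.04,0,0,0,-1],[0,0,0.02,0,0,0,-1],[0,0,0,0,0,0,-1],[0,0,0,0,0,0,-1]]])

```text
time_s: 16.4
position: [0.6337, -0.2072, 0.1165]
tcp_rot: [[0.998, -0.056, -0.0], [-0.056, -0.998, 0.0], [-0.0, -0.0, -1.0]]
force: [-0.2, -0.9, -0.7]
opening: 0.266
```

```bash
python3 r.py
python3 - <<'E'
from h import *
s=wsave("pics/w5.png"); w=cv2.imread("pics/w5.png")[60:360,100:500]
sc=capture("scene")[:,:,::-1]; cv2.imwrite("pics/s5.png",sc)
c=np.zeros((560,800,3),np.uint8); c[:300,:400]=w; c[:300,400:]=cv2.resize(sc[190:280,200:320],(400,300),interpolation=cv2.INTER_CUBIC)
c[300:560,:400]=sc[100:360,130:530]; cv2.imwrite("pics/f5.png",c)
E
```

```text
[ 6.3364e+02 -2.0724e+02  1.1641e+02  2.0000e-01 -5.0000e-02 -1.4400e+00
  1.4000e-01  2.9000e-01 -8.0000e-02  2.3200e+01]
[-2.e-04  1.e-04 -1.e+00] 16.65
```

View pics/f5.png

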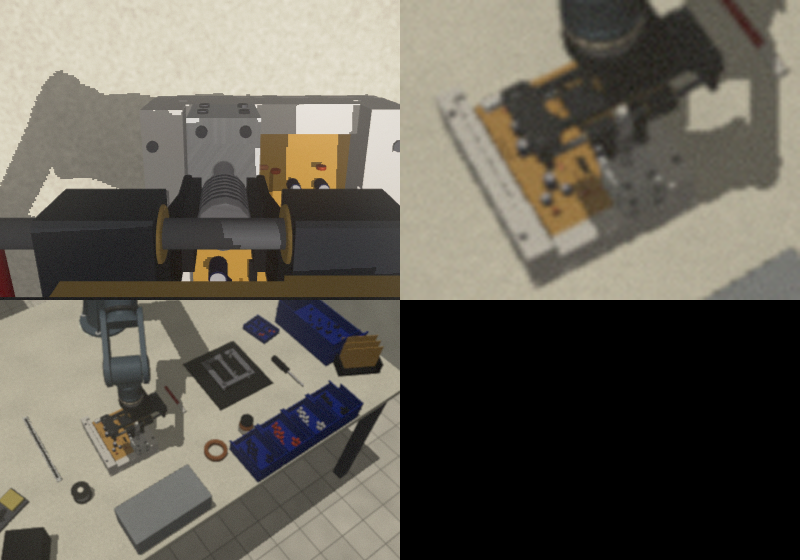

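```bash
python3 -c "
from rig import *
print(hand_in())"
```

```text
the job is handed in; nothing more can be done
None
```

The cover is off and standing upright on the mat, and the arm is holding the locating pin drawn up about 25 mm. I handed the job in at about 17 s; it gives no verdict.

- **Cover:** I lifted it straight up by the handle. I set it down at about (0.524, 0.245), against a measured mat centre of (0.5235, 0.244). I let go only once I felt contact, at about 6 N. The picture taken after release shows it upright on its posts, in the middle of the mat.
- **Pin:** I gripped the knob and drew it straight up 24.9 mm (fingertip height 91.5 to 116.4 mm). In the last readings the side force averaged under 0.3 N and the downward load was 1.4 N. The gripper opening held steady at 23.2 mm and the tool was vertical. The last wrist picture shows the shank still in the guide block.
- **Rest of the bench:** The carrier and the other items look undisturbed in the last scene picture.

Two readings were slightly off:
- The measured load on the pin (1.4–2.0 N) varied around its stated weight of about 1.8 N, which is within the sensor noise I saw.
- The gripper opening reads about 0.8 mm under the stated 24 mm knob.

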